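Check a weld head's electrode gap with a taper gauge

TASK

Pick up the steel taper gauge by its upright handle, set it flat on the brass bed of the weld head and slide it, thin end first and in line with the bed, under the sprung copper electrode until it fits snugly: the electrode lifted off its stop by one to two millimetres, felt as a firm drag, never forced. Let go and leave the gauge wedged there for reading, and leave everything else on the bench where it is.

Things in the scene. Friction and masses are not known exactly. Their poses are not given: they have to be found in the camera images.
- gauge_grip (a point): Centre of the upright handle of the loose steel taper gauge (about 150 g), 30 mm above its flat underside. The handle, a block 30 mm long (x) by 12 mm wide (y), stands from 10 to 50 mm above the underside; pinch it across the 12 mm from above. x points to the thin end, z up. Under it, from x = -80 to 71 mm, is a flat body 24 mm wide, 10 mm thick (18 mm thick from x = 55 to 71 mm).
- gauge_tip (a point): Thin end of the gauge's blade, on the underside, 155 mm ahead of the handle's centre. Here the blade is 4 mm thick; it thickens steadily towards the handle by 1 mm in each 6 mm, to 18 mm thick 84 mm back. Width 24 mm, underside flat. Axes as the handle's. The gauge starts flat on the table; its centre of mass is about 15 mm ahead of the handle.
- spot (a point): Point on the fixed brass bed's level top face, straight below the upper copper electrode's axis. x: direction of sliding in, towards the column; z up. The face is 45 mm above the table, 62 mm wide, from x = -200 to 80 mm. The gap from here up to the electrode's round tip (radius 8 mm) differs each time, 6.5 to 13.5 mm, and must be felt with the gauge.
- column (a point): Foot, at bed height, of the grey column's face towards the electrode, 87 mm past the electrode's axis. The column is 85 mm wide and stands to 250 mm above the table. From it a brass holder (50 mm wide, reaching 17 mm before the electrode's axis) overhangs the bed, its underside some 50 to 60 mm above the bed.
- electrode (a joint): Lift of the upper electrode in m, 0 on its stop, growing upwards. Its spring takes 1.5 N to leave the stop and 3.5 N more per mm. The gauge slides with about 1 N of drag until its blade meets the electrode; then the resistance along the bed rises by some 0.8 N per mm of travel. At the right fit it is about 9 N more than the free drag. The wedge stays when let go.
- strip: loose plain flat steel strip, 130 x 24 x 8 mm, same thickness all along, no handle; a bystander; origin at its underside.
- meter: loose black hand-held meter, 130 x 75 x 26 mm; a bystander; origin at its underside.
- spare_tip: loose spare copper electrode with a square brass foot, 115 mm long, 18 mm thick, lying down; a bystander; origin at its underside.
- wrench: loose steel wrench lying flat; a bystander; origin at its underside.
- pot: loose grey jar, 60 mm across, 70 mm tall; a bystander; origin at its underside.
- stamping: loose stamped steel channel, 90 x 22 x 12 mm; a bystander; origin at its underside.
There are look-alikes about, which are no part of the job. Leave any blue or red look-alike of the part that bears gauge_grip alone.

How it is judged:
By the outcome, as a careful person would: the job done as asked, in the order asked, and still so for the second after the job is handed in, with the robot touching nothing.
It also fails if it takes over 64 s, if anything falls off the work surface, if the arm or the gripper's body presses on something with over 40 N, if the wrist force passes 120 N, or if a joint passes its speed limit or range.

ROBOT

A 6-joint arm with a two-finger parallel gripper is mounted at the origin on the work surface. World frame = base frame: x ahead of the robot, y to its left, z up, the work surface at z = 0. Lengths are in m, angles in rad, forces in N, time in s.
With the tool pointing down it reaches from about 0.375 to 0.975 m from the base axis. Payload 3.8 kg.
Tool frame: the origin (TCP) lies at the very end of the fingers, on their centre line; the grasp point (between the pads) lies 19 mm behind it (robot.tcp_to_grasp is the distance from the TCP to the grasp point, in m); z points along the fingers, y is the line along which they close (so a half turn about z gives the same grasp; the last joint's range is limited). The gripper opens to 85 mm and grips with 20 to 120 N. Pads are 22 mm wide; open, the fingers measure 114 mm over their backs; the gripper's body (76 mm by 85 mm) begins 54 mm behind the grasp point. The pads swing forward as they close: fully open they stand 13 mm farther back than shut.
Start: joints at [-1.38, 0.264, 1.604, -0, 1.274, -0.037], TCP at [0.152, -0.658, 0.202] pointing down, gripper open.
Joint ranges: [-2.63, 2.63], [-0.94, 2.18], [0.31, 2.57], [-1.31, 4.45], [0, 2.66], [-2.55, 2.55]. Speed limits (rad/s): [2.57, 2.57, 3.14, 3.14, 3.14, 3.14].

INTERFACE

Orientations are given as a unit quaternion [w, x, y, z].
In Python, from workcell import robot gives the robot as it stands. The module is installed in compiled form; this text tells all that it offers.
- The arm moves only by the tool drive_tool, never from a script. Its argument "deltas" is a list of rows, each a list of 4 numbers: the shift along the world's x, y, z in mm, then the turn about the world's z in rad. A call has 1 to 20 rows; each row shifts and turns the commanded pose from where the row before left it; what a row does not reach is not made up. A row lasts 1/10 s, in which the tool goes at most 50 mm and 8.59 degrees, less where a joint would pass 70% of its speed; a pose out of reach is approached as far as the arm can. A call is refused whole if a number of a shift passes 50 or a number of a turn 0.15, either way. A call with a gripper value outside its range is refused whole. "jaw" is the closure, from 0 (fully open) to 1 (shut), set as the call begins (left out, the last holds). The fingers move at their own pace and stop on an object; "grip_force" is the grip in N (left out, the last holds). Time passes only in rows, so rows that do not move let the fingers close. It gives the time, the measured TCP pose, the force, the opening and the grip force at its end, in the units of the state.
- robot.observe(): the state, without advancing time (a new reading comes with each control period).
- robot.read_camera(name): name is "side" or "top"; returns (picture, depth): 480x640x3 uint8, red, green, blue; 480x640 float32, m along the optical axis (not along the pixel's ray), 0 where there is no reading.
- robot.camera_model(name): a dict with "mtx" (3x3 intrinsics, pixels), "world_to_cam" (4x4, takes a point from world to camera coordinates). Camera axes: x right, y down, z forward; pixel columns grow to the right and rows downward; lengths in m; the calibration is good to about 2 mm. A picture is of the moment at which its call begins. camera_model takes no time and is no camera call.
- robot.finish_job(): hands the job in; it is judged then, once.
Trained networks look in the newest picture that a camera, given by its name, has taken for a name from the list of things; names that differ only in an ending like _2 or _b are one class to them, and where a whole thing is asked for, a point or a joint stands for the part that bears it (a point fixed in the world has none). Each returns a list of dicts, best first, with "conf" (0 to 1); they miss things now and then, are a little off and sometimes report something else, mostly with a low value. They report only what shows in the picture. A call takes as long as a camera call. They do not tell look-alikes from the thing itself.
- robot.spot_in(camera, query): "at" ([column, row] in pixels, amid what is visible of it).
The state is a dict: "clock": time; "joints": joint angles; "qd": joint speeds; "joint_efforts": joint torques, N m; "eef_pos": TCP position; "tcp_rot": TCP orientation; "ft_force": force on the tool from outside, world axes, zero at the start; "ft_torque": the same for the moment, N m; "opening": finger opening in m; "grip_force": force on a finger pad.
Only numpy, scipy, OpenCV 4.12 (cv2) and the standard library are available. Lean on these libraries where they do the work, as an engineer would, in place of code of your own. Each camera call takes 0.05 s, during which the arm holds its last target. There are 200 camera calls.

## Working session

There is one attempt and no reset: what is moved stays moved. The work goes in short steps, Python scripts to look and compute and a tool call to move; the robot and the scene stay as the last step left them, time stands still between calls to the robot, and variables do not carry over. Pictures are saved under pics/ and viewed, at most 10 in all, crops included, and the job is handed in when it is done.

Besides the shell and the picture viewer there is one more tool, called after "Call:" by a JSON object that holds its "method" and its "body". drive_tool: Moves the arm, as the interface text tells. Its arguments: {"type":"object","properties":{"deltas":{"type":"array","items":{"type":"array","items":{"type":"number"}}},"jaw":{"type":"number"},"grip_force":{"type":"number"}},"required":["deltas"]}

```bash
mkdir -p pics; cat > h.py <<'E'
import numpy as np, cv2
from workcell import robot
def cap(n):
    p,d=robot.read_camera(n); m=robot.camera_model(n); return p,d,np.array(m["mtx"]),np.array(m["world_to_cam"])
def world(d,K,T):
    v,u=np.mgrid[0:480,0:640]; P=np.stack([(u-K[0,2])/K[0,0]*d,(v-K[1,2])/K[1,1]*d,d],-1)
    return (P-T[:3,3])@T[:3,:3]
def pix(p,K,T):
    q=T[:3,:3]@np.array(p)+T[:3,3]; q=K@q; return q[:2]/q[2]
def save(n,p): cv2.imwrite("pics/"+n+".png",p[:,:,::-1])
E
python3 - <<'E'
from h import *
for c in("top","side"):
    p,d,K,T=cap(c); save(c+"0",p); np.savez(c+"0",p=p,d=d,K=K,T=T)
    W=world(d,K,T); print(c,"cam at",-T[:3,:3].T@T[:3,3])
    for q in("gauge_grip","gauge_tip","electrode","spot","column","strip","stamping"):
        for r in robot.spot_in(c,q)[:4]:
            u,v=map(int,r["at"]); print(q,round(r["conf"],2),u,v,W[v,u].round(3))
print(robot.observe()["clock"],robot.observe()["tcp_rot"])
E
```

```text
top cam at [0.21262986 0.13134892 1.33201414]
gauge_grip 0.76 240 373 [0.231 0.305 0.012]
gauge_grip 0.72 131 282 [0.412 0.556 0.008]
gauge_tip 0.93 128 283 [0.409 0.562 0.008]
gauge_tip 0.82 237 376 [0.225 0.311 0.012]
gauge_tip 0.56 253 275 [0.439 0.293 0.011]
spot 0.66 507 263 [ 0.49  -0.254  0.015]
column 0.61 522 249 [ 0.489 -0.243  0.156]
strip 0.94 277 176 [0.669 0.256 0.004]
stamping 0.78 150 191 [0.62  0.539 0.004]
stamping 0.41 277 174 [0.669 0.255 0.017]
side cam at [0.0534127  0.94365046 0.91150349]
gauge_grip 0.96 300 304 [0.424 0.333 0.05 ]
gauge_grip 0.86 245 410 [0.386 0.584 0.05 ]
gauge_grip 0.63 383 349 [0.232 0.342 0.039]
gauge_grip 0.47 253 212 [0.69  0.117 0.025]
gauge_tip 0.73 304 304 [0.419 0.326 0.046]
gauge_tip 0.73 243 408 [0.391 0.584 0.052]
gauge_tip 0.68 385 348 [0.23  0.335 0.034]
spot 0.87 386 157 [ 0.49  -0.256  0.038]
column 0.64 391 157 [ 0.476 -0.257  0.043]
stamping 0.65 166 347 [0.617 0.532 0.01 ]
0.8 [3.78853338e-05 9.93519035e-01 1.13665849e-01 1.36017703e-05]
```

View pics/top0.png

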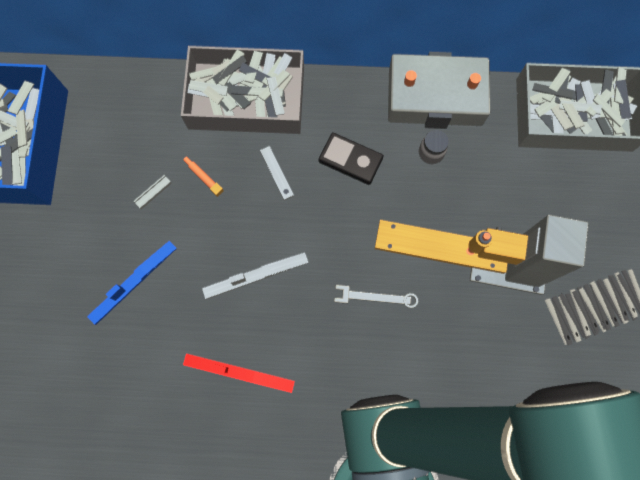

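View pics/side0.png

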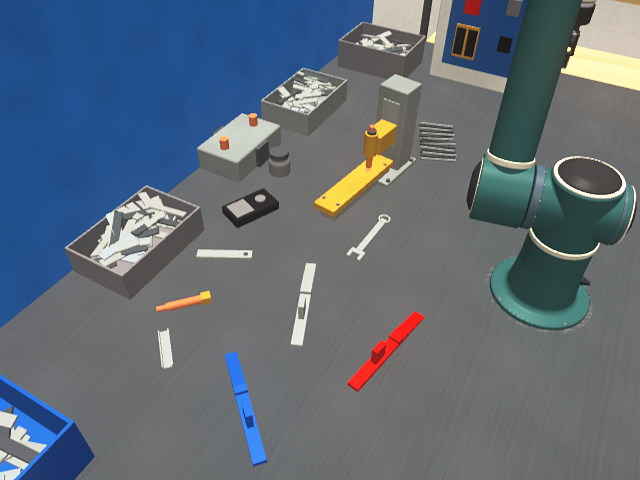

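The top view shows three look-alikes: the steel gauge (255,276; handle 238,279), a blue one (131,282) and a red one (240,373). I choose the steel one, whose thin end is at (307,258). The bed runs from (378,232) to the column, with the electrode at (484,238).

```bash
python3 - <<'E'
from h import *
def line(P):
    r=cv2.minAreaRect((P[:,:2]*1000).astype(np.float32)); return r, (cv2.boxPoints(r)).round(1).tolist()
for c in("top","side"):
    z=np.load(c+"0.npz"); p,d,K,T=[z[k] for k in"pdKT"]; W=world(d,K,T)
    hsv=cv2.cvtColor(p,cv2.COLOR_RGB2HSV); X,Y,Z=W[...,0],W[...,1],W[...,2]
    g=(hsv[...,1]<60)&(hsv[...,2]>110)&(X>.34)&(X<.52)&(Y>.13)&(Y<.45)&(Z<.1)
    n,l,s,_=cv2.connectedComponentsWithStats(g.astype(np.uint8)); k=1+s[1:,4].argmax(); g=l==k
    print(c,"gauge px",s[k],line(W[g&(Z<.03)]))
    h=(Z>.035)&(Z<.07)&(X>.34)&(X<.52)&(Y>.2)&(Y<.45)
    print("handle",h.sum(),W[h].mean(0).round(4),np.median(Z[h]), "spread",np.ptp(W[h],axis=0).round(3))
    ye=(hsv[...,0]>14)&(hsv[...,0]<32)&(hsv[...,1]>120)&(X>.35)&(X<.65)&(Y<.1)
    b=ye&(Z>.037)&(Z<.053); print("bed",b.sum(),np.median(Z[b]),line(W[b]))
    ho=ye&(Z>.085)&(Z<.2); print("holder",ho.sum(),W[ho].min(0).round(3),W[ho].max(0).round(3),line(W[ho]))
    co=(hsv[...,0]<13)&(hsv[...,1]>90)&(X>.4)&(X<.6)&(Y<-.05)&(Y>-.3)&(Z>.05)
    print("copper",co.sum())
    v,u=np.nonzero(co)
    for zlo in np.arange(.05,.2,.01):
        q=co&(Z>=zlo)&(Z<zlo+.01)
        if q.sum()>3: print("  z",round(zlo,3),q.sum(),W[q].mean(0).round(4))
    save(c+"crop",cv2.resize(p[200:380,180:560] if c=="top" else p[80:350,250:460],None,fx=2 if c=="top" else 2.2,fy=2 if c=="top" else 2.2))
E
```

```text
top gauge px [ 202  251  107   48 1386] (((442.7581481933594, 290.07952880859375), (32.790016174316406, 240.49761962890625), 22.36066436767578), [[381.79998779296875, 395.0], [473.29998779296875, 172.60000610351562], [503.70001220703125, 185.10000610351562], [412.20001220703125, 407.5]])
handle 104 [0.4243 0.3228 0.0478] 0.04851659391813075 spread [0.021 0.031 0.022]
bed 3037 0.044487925922373335 (((514.895263671875, -108.60104370117188), (280.5763854980469, 64.23092651367188), 81.73503875732422), [[462.8999938964844, -242.8000030517578], [526.5, -252.0], [566.7999877929688, 25.600000381469727], [503.29998779296875, 34.79999923706055]])
holder 1458 [ 0.469 -0.259  0.096] [ 0.536 -0.15   0.169] (((505.4259033203125, -203.57745361328125), (106.28219604492188, 63.05950164794922), 82.7784652709961), [[467.5, -252.3000030517578], [530.0, -260.29998779296875], [543.4000244140625, -154.8000030517578], [480.79998779296875, -146.89999389648438]])
copper 64
  z 0.05 5 [ 0.5026 -0.1639  0.0577]
  z 0.06 6 [ 0.501  -0.1623  0.0666]
  z 0.16 4 [ 0.513  -0.173   0.1686]
  z 0.17 21 [ 0.5055 -0.165
[... 514 characters left out ...]
64844, -246.8000030517578], [522.9000244140625, -257.29998779296875], [568.7999877929688, 29.0], [503.29998779296875, 39.5]])
holder 1079 [ 0.44  -0.878  0.09 ] [ 0.53  -0.145  0.2  ] (((484.6736755371094, -511.8891296386719), (733.237548828125, 81.5728759765625), 89.26834869384766), [[439.20001220703125, -878.0], [520.7999877929688, -879.0], [530.0999755859375, -145.8000030517578], [448.6000061035156, -144.8000030517578]])
copper 83
  z 0.06 17 [ 0.5028 -0.1619  0.065 ]
  z 0.07 19 [ 0.503  -0.1612  0.0749]
  z 0.08 13 [ 0.5051 -0.1618  0.0838]
  z 0.09 4 [ 0.5012 -0.1571  0.0915]
  z 0.16 4 [ 0.5059 -0.1649  0.1692]
  z 0.17 17 [ 0.5036 -0.1632  0.1759]
  z 0.18 6 [ 0.5041 -0.1633  0.1838]
```

View pics/topcrop.png

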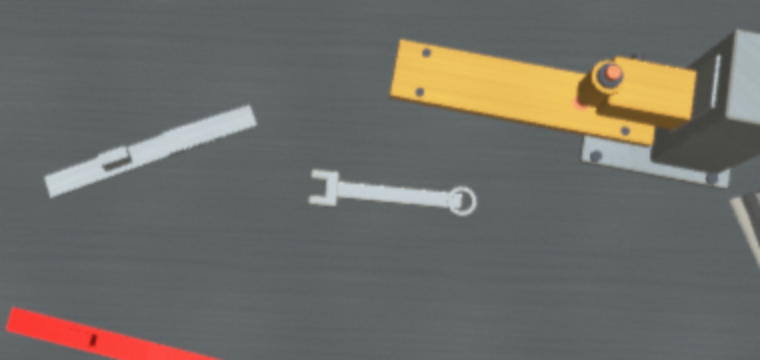

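The crop confirms the steel gauge at crop (150,150), with an upright handle at (117,158) and the thin end at (255,115).

```bash
cat > fit.py <<'E'
from h import *
def axis(P,half=None):
    """centre line of an elongated blob of xy points: mid of both long edges"""
    P=P[:,:2]; vx,vy,x0,y0=cv2.fitLine(P.astype(np.float32),cv2.DIST_HUBER,0,.001,.001).ravel()
    c=np.array([x0,y0],float); t=np.array([vx,vy],float)
    for _ in range(4):
        n=np.array([-t[1],t[0]]); s=(P-c)@t; w=(P-c)@n; e=[]
        bins=np.linspace(np.percentile(s,4),np.percentile(s,96),25)
        for a,b in zip(bins,bins[1:]):
            k=w[(s>=a)&(s<b)]
            if len(k)>4: e.append(((a+b)/2,k.min(),k.max()))
        e=np.array(e); m=np.median(e[:,2]-e[:,1]); ok=abs(e[:,2]-e[:,1]-m)<.004
        k=np.polyfit(e[ok,0],(e[ok,1]+e[ok,2])/2,1)
        c=c+n*k[1]; t=t+n*k[0]; t/=np.linalg.norm(t)
    s=(P-c)@t
    return c,t,m,c+t*s.min(),c+t*s.max()
def gauge(p,W,lo,hi,zr,ymax=.45):
    hsv=cv2.cvtColor(p,cv2.COLOR_RGB2HSV)
    g=(hsv[...,1]<40)&(hsv[...,2]>140)&np.all((W>lo+[zr[0]])&(W<hi+[zr[1]]),-1)
    n,l,s,_=cv2.connectedComponentsWithStats(g.astype(np.uint8)); return l==1+s[1:,4].argmax()
def show(n,r): c,t,m,a,b=r; print(n,"ang",np.degrees(np.arctan2(t[1],t[0])).round(2),"w",round(m,4),"ends",a.round(4),b.round(4))
E
python3 - <<'E'
from fit import *
for c in("top","side"):
    z=np.load(c+"0.npz"); p,d,K,T=[z[k] for k in"pdKT"]; W=world(d,K,T)
    hsv=cv2.cvtColor(p,cv2.COLOR_RGB2HSV); X,Y,Z=W[...,0],W[...,1],W[...,2]
    g=gauge(p,W,[.36,.14],[.50,.45],(.002,.024)); show(c+" gauge",axis(W[g]))
    h=(Z>.044)&(Z<.06)&(X>.34)&(X<.52)&(Y>.2)&(Y<.45); r=cv2.minAreaRect((W[h][:,:2]*1000).astype(np.float32)); print("handle top",r)
    ye=(hsv[...,0]>14)&(hsv[...,0]<32)&(hsv[...,1]>120)&(X>.35)&(X<.65)
    b=ye&(Z>.04)&(Z<.05)&(Y>-.12)&(Y<.1); show(c+" bed",axis(W[b]))
E
```

```text
top gauge ang -67.32 w 0.024 ends [0.3949 0.3974] [0.4853 0.1811]
handle top ((425.29681396484375, 323.33648681640625), (13.409067153930664, 30.151378631591797), 23.537864685058594)
top bed ang 81.71 w 0.0619 ends [ 0.5128 -0.1234] [0.5352 0.0302]
side gauge ang -67.65 w 0.0228 ends [0.3948 0.3998] [0.4479 0.2704]
handle top ((425.5606994628906, 324.6490173339844), (12.173192024230957, 31.308338165283203), 20.519399642944336)
side bed ang 81.54 w 0.0622 ends [ 0.5115 -0.1237] [0.535  0.0343]
```

Call:
{"method": "drive_tool", "body": {"deltas": [[25,26,28,0.087],[25,26,28,0.087],[25,26,28,0.087],[25,26,28,0.087],[25,26,28,0.087],[25,26,0,0.087],[25,26,0,0.087],[25,26,0,0.087],[25,26,0,0.087],[25,26,0,0.087],[25,26,0,0.087],[25,26,0,0.087],[6,44,0,0.087],[6,44,0,0.087],[6,44,0,0.087],[6,44,0,0.087],[6,44,0,0.087],[6,44,0,0.087],[6,44,0,0.087],[6,44,0,0.087]], "jaw": 0, "grip_force": 50}}

```text
clock: 2.8
eef_pos: [0.5003, 0.0082, 0.3425]
tcp_rot: [0.0, 0.552, 0.834, 0.0]
ft_force: [-0.0, -0.4, 0.4]
opening: 0.0854
grip_force: 0.0
```

Call:
{"method": "drive_tool", "body": {"deltas": [[-7.5,31.6,-22,-0.007],[-7.5,31.6,-22,0],[-7.5,31.6,-22,0],[-7.5,31.6,-22,0],[-7.5,31.6,-22,0],[-7.5,31.6,-22,0],[-7.5,31.6,-22,0],[-7.5,31.6,-22,0],[-7.5,31.6,-22,0],[-7.5,31.6,-22,0],[0,0,0,0],[0,0,0,0]]}}

```text
clock: 4.0
eef_pos: [0.4248, 0.3225, 0.1216]
tcp_rot: [-0.0, 0.556, 0.831, -0.001]
ft_force: [-0.5, -0.2, -1.3]
opening: 0.0853
grip_force: 0.0
```

```bash
python3 - <<'E'
from fit import *
o=robot.observe(); print(o["eef_pos"],o["tcp_rot"])
p,d,K,T=cap("side"); W=world(d,K,T); X,Y,Z=[W[...,i] for i in range(3)]
save("pre",cv2.resize(p[210:370,200:410],None,fx=3.5,fy=3.5))
h=(Z>.044)&(Z<.058)&(X>.38)&(X<.47)&(Y>.28)&(Y<.37); print(h.sum(),cv2.minAreaRect((W[h][:,:2]*1000).astype(np.float32)))
E
```

```text
[0.4248049  0.32252293 0.12155988] [-9.93252989e-05  5.55888351e-01  8.31256550e-01 -8.24211725e-04]
81 ((425.5919189453125, 325.1529541015625), (12.10114574432373, 32.693809509277344), 22.242223739624023)
```

View pics/pre.png

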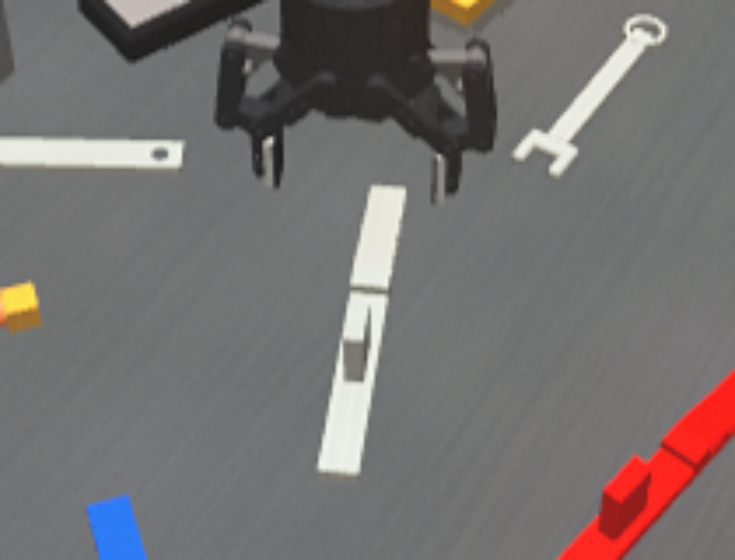

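The crop shows the open fingers at (268,165) and (440,185), on either side of the handle line (355,340). The wrench and strip are clear, so I'm descending.

Call:
{"method": "drive_tool", "body": {"deltas": [[0.9,2.2,-20,0],[0,0,-20,0],[0,0,-20,0],[0,0,-20,0],[0,0,-15,0],[0,0,-10,0],[0,0,-2,0],[0,0,0,0],[0,0,0,0]]}}

```text
clock: 4.95
eef_pos: [0.4272, 0.3251, 0.0161]
tcp_rot: [0.0, 0.557, 0.831, 0.001]
ft_force: [-0.1, 0.0, -0.1]
opening: 0.0854
grip_force: 0.0
```

Call:
{"method": "drive_tool", "body": {"deltas": [[0,0,0,0],[0,0,0,0],[0,0,0,0],[0,0,0,0],[0,0,0,0],[0,0,0,0],[0,0,0,0],[0,0,0,0]], "jaw": 1, "grip_force": 50}}

```text
clock: 5.75
eef_pos: [0.4263, 0.3247, 0.0153]
tcp_rot: [-0.0, 0.557, 0.831, -0.0]
ft_force: [-1.3, 0.4, 4.4]
opening: 0.0097
grip_force: 49.2
```

Call:
{"method": "drive_tool", "body": {"deltas": [[0,0,10,0],[0,0,25,0],[0,0,25,0],[0,0,25,0],[0,0,15,0],[8.8,-26,0,-0.045],[8.8,-26,0,-0.045],[8.8,-26,0,-0.045],[8.8,-26,0,-0.045],[8.8,-26,0,-0.045],[8.8,-26,0,-0.045],[8.8,-26,0,-0.045],[8.8,-26,0,-0.045],[8.8,-26,0,-0.045],[8.8,-26,0,-0.045],[8.8,-26,0,-0.045],[8.8,-26,0,-0.045],[0,0,0,0],[0,0,0,0],[0,0,0,0]]}}

```text
clock: 7.75
eef_pos: [0.5313, 0.0132, 0.1147]
tcp_rot: [-0.0, 0.758, 0.652, -0.0]
ft_force: [0.0, 0.0, -1.9]
opening: 0.0101
grip_force: 49.0
```

```bash
cat > chk.py <<'E'
from fit import *
import sys
o=robot.observe(); q=o["tcp_rot"]; print(o["clock"],o["eef_pos"].round(4),"yaw y",np.degrees(2*np.arctan2(q[2],q[1]))-90,o["ft_force"].round(2),o["ft_torque"].round(3),o["opening"])
for c in ("top","side"):
    p,d,K,T=cap(c); W=world(d,K,T); np.savez(c+"1",p=p,d=d,K=K,T=T)
    print([ (n,pix(P,K,T).round()) for n,P in (("tcp",o["eef_pos"]),("spot",[.506,-.166,.045]))])
    save(c+sys.argv[1],p if c=="top" else cv2.resize(p[100:290,250:500],None,fx=3,fy=3))
E
python3 chk.py a
```

```text
7.75 [0.5313 0.0132 0.1147] yaw y -8.563785736833509 [ 0.01  0.02 -1.88] [ 0.075 -0.016  0.002] 0.010124516679434276
[('tcp', array([388., 227.])), ('spot', array([469., 251.]))]
[('tcp', array([329., 181.])), ('spot', array([367., 170.]))]
```

View pics/sidea.png

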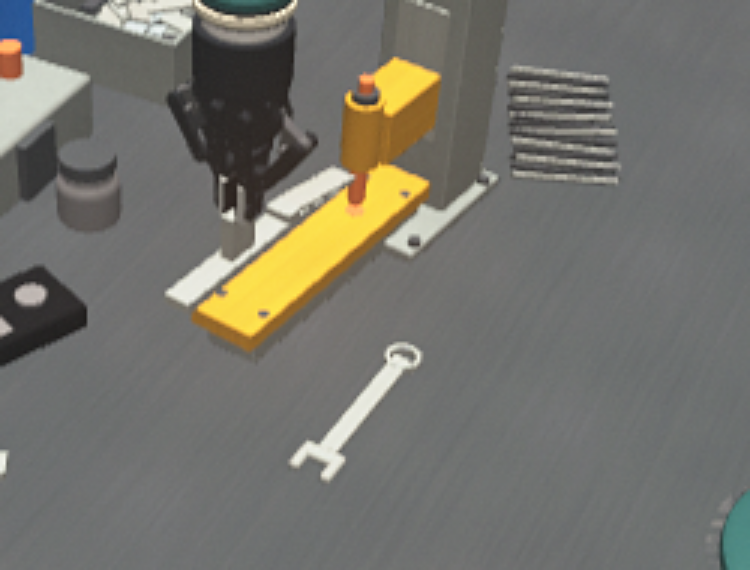

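View pics/topa.png

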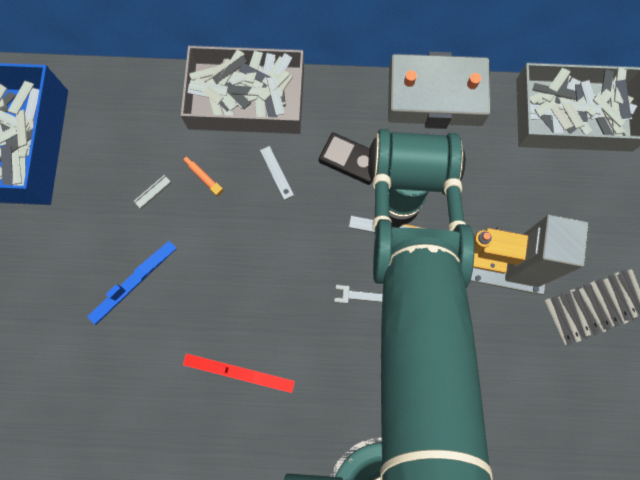

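Side crop: the gauge is held by its handle at (238,235) above the bed, tail at (180,290) and blade towards the electrode at (357,190). Next I check its tilt and alignment from depth.

```bash
python3 - <<'E'
from fit import *
z=np.load("side1.npz"); p,d,K,T=[z[k] for k in"pdKT"]; W=world(d,K,T)
g=np.array([.5313,.0132]); a=np.radians(-98.4); t=np.array([np.cos(a),np.sin(a)]); n=np.array([-t[1],t[0]])
s=(W[...,:2]-g)@t; w=(W[...,:2]-g)@n; Z=W[...,2]
hsv=cv2.cvtColor(p,cv2.COLOR_RGB2HSV)
m=(abs(w)<.02)&(s>-.1)&(s<.17)&(Z>.085)&(Z<.135)&(hsv[...,1]<40)&(hsv[...,2]>140)
for lo in np.arange(-.09,.17,.01):
    k=m&(s>=lo)&(s<lo+.01)
    if k.sum()>5: print(round(lo+.005,3),k.sum(),"z",np.median(Z[k]).round(4),"w",w[k].min().round(4),w[k].max().round(4))
print(s[m].min(),s[m].max())
E
```

```text
-0.085 7 z 0.1105 w -0.0117 0.0066
-0.075 33 z 0.1113 w -0.0161 0.0104
-0.065 30 z 0.1108 w -0.0145 0.0103
-0.055 29 z 0.1105 w -0.0137 0.0116
-0.045 27 z 0.1108 w -0.0147 0.0108
-0.035 28 z 0.1106 w -0.014 0.0112
-0.025 29 z 0.1106 w -0.0134 0.011
-0.015 19 z 0.1103 w -0.0131 0.0115
-0.005 11 z 0.1099 w -0.0132 -0.0063
0.005 10 z 0.1102 w -0.0128 -0.007
0.015 10 z 0.1091 w -0.0122 -0.006
0.025 12 z 0.1102 w -0.0133 0.0014
0.035 27 z 0.1104 w -0.0138 0.0094
0.045 24 z 0.1103 w -0.0128 0.0091
0.055 34 z 0.1167 w -0.0148 0.012
0.065 22 z 0.1175 w -0.0138 0.0122
0.075 25 z 0.1173 w -0.0137 0.0106
0.085 19 z 0.1151 w -0.0132 0.0115
0.095 23 z 0.1136 w -0.0125 0.0094
0.105 24 z 0.1118 w -0.013 0.0103
0.115 15 z 0.1108 w -0.0119 0.0099
0.125 23 z 0.1086 w -0.0139 0.0127
0.135 19 z 0.1064 w -0.0118 0.0116
0.145 19 z 0.1056 w -0.0141 0.0093
0.155 7 z 0.1048 w -0.0092 0.0032
-0.08173295278414615 0.15537654403756523
```

Call:
{"method": "drive_tool", "body": {"deltas": [[1.8,-1.2,-10,0.003],[0,0,-15,0],[0,0,-15,0],[0,0,-8,0],[0,0,-3,0],[0,0,-1,0],[0,0,-1,0],[0,0,0,0],[0,0,0,0]]}}

```text
clock: 8.75
eef_pos: [0.5343, 0.0114, 0.0627]
tcp_rot: [0.0, 0.757, 0.653, 0.0]
ft_force: [-0.1, -0.7, -1.9]
opening: 0.0101
grip_force: 49.0
```

Call:
{"method": "drive_tool", "body": {"deltas": [[0,0,-1,0],[0,0,-1,0],[0,0,0,0],[0,0,0,0]]}}

```text
clock: 9.15
eef_pos: [0.534, 0.0115, 0.0603]
tcp_rot: [0.0, 0.757, 0.653, 0.0]
ft_force: [-0.3, 0.8, -1.0]
opening: 0.0099
grip_force: 49.1
```

Call:
{"method": "drive_tool", "body": {"deltas": [[0,0,-0.4,0],[0,0,0,0],[0,0,0,0]]}}

```text
clock: 9.45
eef_pos: [0.5341, 0.0114, 0.0602]
tcp_rot: [0.0, 0.757, 0.653, 0.0]
ft_force: [-1.5, 0.8, 5.0]
opening: 0.0099
grip_force: 49.7
```

```bash
cat > al.py <<'E'
from fit import *
def run():
    p,d,K,T=cap("side"); W=world(d,K,T); hsv=cv2.cvtColor(p,cv2.COLOR_RGB2HSV)
    g=np.array([.535,.032]); a=np.radians(-98.4); t=np.array([np.cos(a),np.sin(a)]); n=np.array([-t[1],t[0]])
    s=(W[...,:2]-g)@t; w=(W[...,:2]-g)@n; Z=W[...,2]
    G=(abs(w)<.025)&(Z>.047)&(Z<.075)&(hsv[...,1]<40)&(hsv[...,2]>140)&(s>-.11)&(s<.2)
    B=(hsv[...,0]>14)&(hsv[...,0]<32)&(hsv[...,1]>120)&(abs(w)<.05)&(Z>.04)&(Z<.05)&(s>0)&(s<.17)
    def edges(M,lo,hi):
        e=[(b+.005,*np.percentile(w[k],[3,97])) for b in np.arange(lo,hi,.01) if (k:=M&(s>=b)&(s<b+.01)).sum()>8]; return np.array(e)
    eb=edges(B,.01,.17); eg=edges(G,-.09,.19)
    for nm,e in(("bed",eb),("gauge",eg)):
        mm=np.median(e[:,2]-e[:,1]); ok=abs(e[:,2]-e[:,1]-mm)<.004; k=np.polyfit(e[ok,0],(e[ok,1]+e[ok,2])/2,1)
        print(nm,"width",mm.round(4),"mid@s=.1",np.polyval(k,.1).round(4),"slope deg",np.degrees(k[0]).round(2),ok.sum())
    print("gauge s",s[G].min().round(4),s[G].max().round(4))
    o=robot.observe(); q=o["tcp_rot"]; print("tcp s,w",((o["eef_pos"][:2]-g)@np.c_[t,n]).round(4),o["eef_pos"].round(4),np.degrees(2*np.arctan2(q[2],q[1]))-90,"F along",(o["ft_force"][:2]@np.c_[t,n]).round(2),o["ft_force"][2].round(2))
    return p
if __name__=="__main__": run()
E
python3 al.py
```

```text
bed width 0.0592 mid@s=.1 -0.0008 slope deg -0.21 10
gauge width 0.0203 mid@s=.1 -0.0009 slope deg -0.59 18
gauge s -0.0617 0.1709
tcp s,w [0.0204 0.0021] [0.5341 0.0115 0.0602] -8.423366255510643 F along [-0.05 -2.26] 4.06
```

Call:
{"method": "drive_tool", "body": {"deltas": [[0,0,0.2,0],[-0.44,-2.97,0,0],[-0.44,-2.97,0,0],[-0.44,-2.97,0,0],[-0.44,-2.97,0,0],[-0.44,-2.97,0,0],[-0.44,-2.97,0,0],[-0.44,-2.97,0,0],[-0.44,-2.97,0,0],[-0.44,-2.97,0,0],[-0.44,-2.97,0,0],[0,0,0,0]]}}

```text
clock: 10.7
eef_pos: [0.5296, -0.0188, 0.0602]
tcp_rot: [0.0, 0.757, 0.653, 0.0]
ft_force: [0.5, 3.2, 5.5]
opening: 0.0101
grip_force: 49.8
```

```bash
python3 al.py
```

```text
bed width 0.0598 mid@s=.1 -0.0007 slope deg -0.07 10
gauge width 0.0203 mid@s=.1 -0.0004 slope deg -0.57 16
gauge s -0.0301 0.1987
tcp s,w [0.051 0.002] [ 0.5295 -0.0188  0.0601] -8.432754574132602 F along [-2.82  0.26] 4.44
```

Call:
{"method": "drive_tool", "body": {"deltas": [[0,0,0.3,0],[-0.29,-1.98,0,0.002],[-0.29,-1.98,0,0.002],[-0.29,-1.98,0,0],[-0.29,-1.98,0,0],[-0.29,-1.98,0,0]]}}

```text
clock: 11.35
eef_pos: [0.5278, -0.0283, 0.0602]
tcp_rot: [-0.0, 0.756, 0.655, -0.0]
ft_force: [1.1, 3.5, 4.0]
opening: 0.0101
grip_force: 49.7
```

Call:
{"method": "drive_tool", "body": {"deltas": [[0,0,0.4,0],[-0.29,-1.98,0,0],[-0.29,-1.98,0,0],[0,0,0,0]]}}

```text
clock: 11.75
eef_pos: [0.5268, -0.0323, 0.0602]
tcp_rot: [-0.0, 0.756, 0.655, -0.0]
ft_force: [0.8, 3.1, 1.3]
opening: 0.0098
grip_force: 49.4
```

Call:
{"method": "drive_tool", "body": {"deltas": [[0,0,0.2,0],[-0.29,-1.98,0,0],[-0.29,-1.98,0,0]]}}

```text
clock: 12.05
eef_pos: [0.5264, -0.0354, 0.0604]
tcp_rot: [-0.001, 0.756, 0.655, 0.0]
ft_force: [1.7, 6.3, 0.1]
opening: 0.0102
grip_force: 49.3
```

Call:
{"method": "drive_tool", "body": {"deltas": [[-0.29,-1.98,0,0],[-0.29,-1.98,0,0]]}}

```text
clock: 12.25
eef_pos: [0.526, -0.0386, 0.0606]
tcp_rot: [-0.001, 0.756, 0.654, 0.001]
ft_force: [1.9, 9.3, 1.2]
opening: 0.0101
grip_force: 49.3
```

Call:
{"method": "drive_tool", "body": {"deltas": [[0,0,0,0],[0,0,0,0]]}}

```text
clock: 12.45
eef_pos: [0.5258, -0.0392, 0.0604]
tcp_rot: [-0.001, 0.756, 0.655, 0.0]
ft_force: [0.2, 5.7, 0.2]
opening: 0.0103
grip_force: 49.2
```

```bash
python3 al.py; python3 -c "
from h import *
o=robot.observe(); print(o['ft_torque'],o['tcp_rot'])"
```

```text
bed width 0.0598 mid@s=.1 -0.0005 slope deg 0.12 10
gauge width 0.0197 mid@s=.1 -0.0011 slope deg -0.32 18
gauge s -0.011 0.1988
tcp s,w [0.0717 0.0013] [ 0.5258 -0.0392  0.0604] -8.2137599190809 F along [-5.62 -0.77] -0.66
[ 1.00407425 -0.20944417  0.0082933 ] [-8.36683659e-04  7.55931801e-01  6.54649803e-01  2.20151977e-04]
```

Force is rising as expected for wedge contact. I check the electrode's lift by comparing its cap in the side view before and after contact.

```bash
cat > lift.py <<'E'
from h import *
K=np.load("side0.npz")["K"];T=np.load("side0.npz")["T"]
c0=pix([.506,-.166,.178],K,T); c1=pix([.506,-.166,.179],K,T); print("cap px",c0,"px/mm",c1-c0)
u,v=c0.round().astype(int)
def cen(p):
    r=p[v-12:v+13,u-9:u+10].astype(float); w=np.clip(r[...,0]-r[...,2]*1.0-60,0,None)*(cv2.cvtColor(p[v-12:v+13,u-9:u+10],cv2.COLOR_RGB2HSV)[...,0]<13)
    yy,xx=np.mgrid[0:25,0:19]; return np.array([(w*xx).sum(),(w*yy).sum()])/w.sum(),w.sum()
def ecc(a,b,box):
    a,b=[cv2.cvtColor(x,cv2.COLOR_RGB2GRAY)[box[1]:box[3],box[0]:box[2]].astype(np.float32) for x in(a,b)]
    _,M=cv2.findTransformECC(a,b,np.eye(2,3,dtype=np.float32),cv2.MOTION_TRANSLATION,(3,200,1e-6),None,1); return M[:,2]
a=np.load("side0.npz")["p"]; b=np.load("side1.npz")["p"]; now=cap("side")[0]
for x in(a,b,now): print(cen(x))
box=(u-6,v-8,u+7,v+4)
print("ecc",ecc(a,b,box),ecc(a,now,box))
save("cap%d"%int(robot.observe()["clock"]*100),cv2.resize(np.hstack([x[v-25:v+75,u-40:u+40] for x in(a,now)]),None,fx=5,fy=5,interpolation=0))
E
python3 lift.py; ls pics
```

```text
cap px [371.43192474 127.30668643] px/mm [ 0.03167199 -0.34089649]
(array([ 9.78495298, 12.63322884]), np.float64(1595.0))
(array([ 9.78659287, 12.63591636]), np.float64(1626.0))
(array([ 9.7415873, 12.5047619]), np.float64(1575.0))
ecc [-0.01744362 -0.00626549] [-0.02131753 -0.23003045]
cap1255.png
pre.png
side0.png
sidea.png
sidecrop.png
top0.png
topa.png
topcrop.png
```

Call:
{"method": "drive_tool", "body": {"deltas": [[-0.07,-0.5,0,-0.002],[-0.07,-0.5,0,0],[-0.07,-0.5,0,0],[-0.07,-0.5,0,0]]}}

```text
clock: 12.95
eef_pos: [0.5259, -0.04, 0.0607]
tcp_rot: [-0.001, 0.757, 0.654, 0.001]
ft_force: [1.1, 10.4, 0.4]
opening: 0.0097
grip_force: 49.3
```

```bash
python3 lift.py; python3 al.py|tail -1
```

```text
cap px [371.43192474 127.30668643] px/mm [ 0.03167199 -0.34089649]
(array([ 9.78495298, 12.63322884]), np.float64(1595.0))
(array([ 9.78659287, 12.63591636]), np.float64(1626.0))
(array([ 9.74618321, 12.50572519]), np.float64(1572.0))
ecc [-0.01744362 -0.00626549] [ 0.01558045 -0.2624479 ]
tcp s,w [0.0727 0.0015] [ 0.5259 -0.0401  0.0607] -8.356991697796502 F along [-9.26 -0.34] 0.69
```

```bash
cat > dl.py <<'E'
from h import *
for c in("side","top"):
    z=np.load(c+"0.npz"); K,T=z["K"],z["T"]; W0=world(z["d"],K,T); Z0=W0[...,2]
    near=np.linalg.norm(W0[...,:2]-[.506,-.166],axis=-1)<.012
    m=near&(Z0>.165)&(Z0<.2); m=cv2.erode(m.astype(np.uint8),np.ones((2,2)))>0
    ref=(np.linalg.norm(W0[...,:2]-[.502,-.205],axis=-1)<.02)&(Z0>.12)&(Z0<.17)
    fr=[cap(c) for _ in range(6)]; d=np.mean([f[1] for f in fr],0); sd=np.std([f[1] for f in fr],0)
    Zn=world(d,K,T)[...,2]; Z1=world(np.load(c+"1.npz")["d"],K,T)[...,2]
    for n,k in(("cap",m),("holder",ref)):
        print(c,n,k.sum(),"dz now-0 med %.2f mean %.2f"%(np.median((Zn-Z0)[k])*1e3,np.mean((Zn-Z0)[k])*1e3),"1-0 %.2f"%(np.median((Z1-Z0)[k])*1e3),"sd %.2f"%(np.median(sd[k])*1e3),"d %.2f"%(np.median((d-z["d"])[k])*1e3))
o=robot.observe();print(o["clock"],o["eef_pos"],o["ft_force"])
E
python3 dl.py
```

```text
side cap 42 dz now-0 med 0.65 mean 3.26 1-0 0.65 sd 2.70 d -1.20
side holder 68 dz now-0 med 0.53 mean 3.79 1-0 0.12 sd 2.47 d -1.00
top cap 75 dz now-0 med 382.56 mean 381.58 1-0 -0.27 sd 1.18 d -392.94
top holder 318 dz now-0 med 1.07 mean 102.94 1-0 0.20 sd 1.72 d -1.10
13.65 [ 0.5258761  -0.04013479  0.06067063] [ 1.48415045  9.73099646 -0.58975284]
```

View pics/cap1255.png

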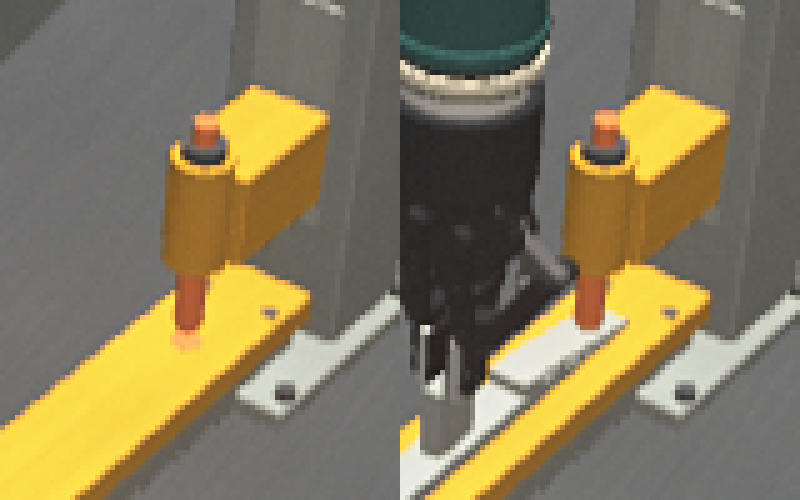

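The crop shows (left: before, right: now) the electrode shaft standing on the blade at (590,325), centred across its width, and the cap slightly higher. I refine the lift estimate using only the cap.

```bash
cat > l2.py <<'E'
from h import *
import scipy.ndimage as nd
from scipy.optimize import minimize_scalar
u,v=371,127
a=np.load("side0.npz")["p"].astype(float); b=np.load("side1.npz")["p"].astype(float)
now=np.mean([cap("side")[0].astype(float) for _ in range(3)],0)
def sh(x,y,r=(v-7,v+2),c=(u-2,u+5)):
    f=lambda s: sum(((nd.shift(y[v-20:v+20,u-20:u+20,k],(s,-.093*s),order=1)-x[v-20:v+20,u-20:u+20,k])[r[0]-v+20:r[1]-v+20,c[0]-u+20:c[1]-u+20]**2).sum() for k in range(3))
    return minimize_scalar(f,bounds=(-1.5,1.5),method="bounded").x
print("lift mm b,now:",[round(sh(a,x)/.341,2) for x in(b,now)])
top=lambda x:x[v-7:v+3,u:u+3,0].mean(1).round(0)
print(top(a),top(b),top(now),sep="\n")
E
python3 l2.py
```

```text
lift mm b,now: [np.float64(0.02), np.float64(1.17)]
[113. 114. 114. 109. 160. 255. 255. 252. 189. 171.]
[113. 115. 114. 110. 159. 255. 255. 252. 189. 171.]
[114. 114. 114. 105. 233. 255. 255. 233. 168. 173.]
```

The cap's top and lower edges moved 0.50 and 0.47 px, a lift of about 1.4 to 1.5 mm. That agrees with roughly 9 N over free drag, so I relax the push and release.

Call:
{"method": "drive_tool", "body": {"deltas": [[0.07,0.5,0,0],[0.03,0.3,0,0],[0,0,0,0]]}}

```text
clock: 14.1
eef_pos: [0.5258, -0.0401, 0.0605]
tcp_rot: [-0.001, 0.757, 0.654, 0.001]
ft_force: [1.5, 7.1, 0.9]
opening: 0.0098
grip_force: 49.2
```

Call:
{"method": "drive_tool", "body": {"deltas": [[0,0,0,0],[0,0,0,0],[0,0,0,0],[0,0,0,0],[0,0,0,0],[0,0,0,0],[0,0,0,0],[0,0,0,0]], "jaw": 0}}

```text
clock: 14.9
eef_pos: [0.526, -0.0413, 0.0608]
tcp_rot: [0.0, 0.756, 0.654, -0.0]
ft_force: [-0.1, -0.3, -0.1]
opening: 0.0851
grip_force: 0.0
```

```bash
python3 l2.py; python3 al.py
```

```text
lift mm b,now: [np.float64(0.02), np.float64(1.08)]
[113. 114. 114. 109. 160. 255. 255. 252. 189. 171.]
[113. 115. 114. 110. 159. 255. 255. 252. 189. 171.]
[113. 114. 113. 105. 233. 255. 255. 238. 168. 173.]
bed width 0.0591 mid@s=.1 -0.0008 slope deg -0.13 12
gauge width 0.0193 mid@s=.1 -0.0007 slope deg -0.17 6
gauge s -0.0085 0.1994
tcp s,w [0.0738 0.0018] [ 0.526  -0.0412  0.0608] -8.306803671265783 F along [-0.39 -0.59] -0.58
```

Call:
{"method": "drive_tool", "body": {"deltas": [[0,0,5,0],[0,0,10,0],[0,0,20,0],[0,0,30,0],[0,0,30,0],[0,0,30,0],[0,0,30,0],[0,20,20,0],[0,30,0,0],[0,30,0,0],[0,30,0,0],[0,0,0,0],[0,0,0,0],[0,0,0,0]]}}

```text
clock: 16.5
eef_pos: [0.526, 0.0681, 0.2362]
tcp_rot: [0.0, 0.757, 0.654, 0.0]
ft_force: [0.1, -0.3, 0.1]
opening: 0.0853
grip_force: 0.0
```

```bash
python3 l2.py; python3 al.py; python3 chk.py b
```

```text
lift mm b,now: [np.float64(0.02), np.float64(1.08)]
[113. 114. 114. 109. 160. 255. 255. 252. 189. 171.]
[113. 115. 114. 110. 159. 255. 255. 252. 189. 171.]
[113. 114. 113. 106. 233. 255. 255. 238. 168. 173.]
bed width 0.0602 mid@s=.1 -0.0008 slope deg -0.48 12
gauge width 0.0198 mid@s=.1 -0.001 slope deg -0.32 15
gauge s -0.0089 0.1998
tcp s,w [-0.0342 -0.0141] [0.526  0.0679 0.2358] -8.38366624995345 F along [ 0.2  -0.44] 0.14
16.7 [0.526  0.0679 0.2358] yaw y -8.38366624995345 [-0.47 -0.14  0.14] [ 0.002 -0.056 -0.029] 0.0852645890846091
[('tcp', array([365., 212.])), ('spot', array([469., 251.]))]
[('tcp', array([320., 151.])), ('spot', array([367., 170.]))]
```

View pics/sideb.png

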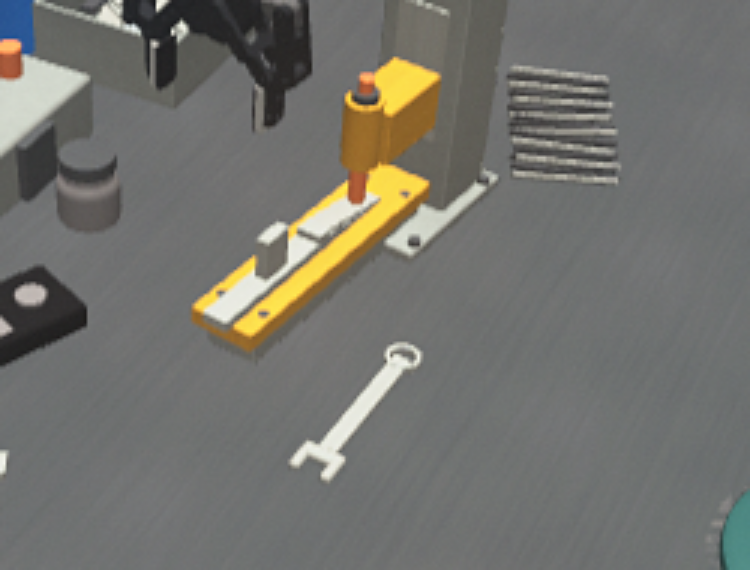

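The gauge lies in line on the bed, blade under the electrode at (357,195), handle at (270,250), and the gripper is clear. Handing in.

```bash
python3 -c "
from workcell import robot
print(robot.finish_job())"
```

```text
the job is handed in; nothing more can be done
None
```

The steel gauge is wedged flat and in line under the electrode, lifted an estimated 1.5 mm (about 9 N over free drag; image readings 1.1–1.5 mm); the gripper is clear, I moved nothing else, and the job was handed in at about 17 s with no verdict shown.

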